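# Free the stuck tyre-truing carriage and park it under its dust cover

### The arm

A 7-joint arm with a two-finger parallel gripper is mounted at the origin on the work surface. World frame = base frame: x ahead of the robot, y to its left, z up, the work surface at z = 0. Lengths are in m, angles in rad, forces in N, time in s.
With the tool pointing down it reaches from about 0.425 to 0.875 m from the base axis. Payload 9.9 kg.
Tool frame: the origin (TCP) lies midway between the tips of the shut fingers; the grasp point (between the pads) lies 19 mm behind it; z points along the fingers, y is the direction in which the jaws open and shut (so a half turn about z gives the same grasp; the last joint's range is limited). The gripper opens to 85 mm and grips with 20 to 120 N. Pads are 22 mm wide; open, the fingers measure 114 mm over their backs; the gripper's body (76 mm by 85 mm) begins 54 mm behind the grasp point. The pads swing forward as they close: fully open they stand 13 mm farther back than shut.
Start: joints at [-1.208, 0.576, 0.025, 1.437, -0.015, 1.129, -0.057], TCP at [0.292, 0.609, 0.231] pointing down, gripper open.
Joint ranges: [-2.76, 2.76], [-0.34, 2.15], [-1.52, 1.57], [0.19, 2.46], [-1.09, 4.23], [0.17, 1.99], [-2.82, 2.82]. Speed limits (rad/s): [2.22, 2.22, 3.01, 3.01, 3.14, 3.14, 3.14].

### API

Orientations are given as a rotation vector (axis times angle).
In Python, from bench import state, vision, close_job gives the robot as it stands.
- The arm moves only by the shell command python3 -m crank 'ROWS' [FORCE]. ROWS is JSON, a list of rows, each an object with "grip": the finger opening in m, from 0 to 0.0854; "xyz": the shift along the tool's x, y, z in m, a list of three; "delta_rot": the turn, a rotation vector about the tool's x, y, z in rad, a list of three. In form: [{"grip": grip, "xyz": [tx, ty, tz], "delta_rot": [rx, ry, rz]}, ...]. A call has 1 to 20 rows; each row shifts and turns the commanded pose from where the row before left it, along the tool's axes as they then stand; what a row does not reach is not made up. A row lasts 1/12 s, in which the tool goes at most 41.7 mm and 7.16 degrees, less where a joint would pass 70% of its speed; a pose out of reach is approached as far as the arm can. A call is refused whole if a number of a shift passes 0.0417 or a number of a turn 0.125, either way. A call with a gripper value outside its range is refused whole. The fingers move at their own pace and stop on an object; FORCE is the grip in N (left out, the last holds). Time passes only in rows, so rows that do not move let the fingers close. It gives the time, the measured TCP pose, the force and the opening at its end, in the units of the state.
- state(): the state, without advancing time (a new reading comes with each control period).
- vision.camera(name): name is "side" or "top"; returns a dict with "img" (480x640x3 uint8, red, green, blue), "depth" (480x640 float32, m along the optical axis (not along the pixel's ray), 0 where there is no reading), "K" (3x3 intrinsics, pixels), "R" (3x3) and "t" (3): a world point X has camera coordinates R X + t. Camera axes: x right, y down, z forward; pixel columns grow to the right and rows downward; lengths in m; the calibration is good to about 2 mm. A picture is of the moment at which its call begins.
- close_job(): hands the job in, once; it reports no verdict.
Trained networks look in the newest picture that a camera, given by its name, has taken for a name from the list of things; names that differ only in an ending like _2 or _b are one class to them, and where a whole thing is asked for, a point or a joint stands for the part that bears it (a point fixed in the world has none). Each returns a list of dicts, best first, with "score" (0 to 1); they miss things now and then, are a little off and sometimes report something else, mostly with a low value. They report only what shows in the picture. A call takes as long as a camera call.
- vision.find_in(target, camera): "xyz" ([x, y, z] in m, in the coordinates of the camera as it stood for that picture, good to about 4 mm: the middle of the surface that is visible of it).
- vision.mark_of(target, camera): "xyz" ([x, y, z] in m, in the coordinates of the camera as it stood for that picture, good to about 4 mm: a listed point, or the origin of a listed thing).
The state is a dict: "clock": time; "joint_pos": joint angles; "joint_vel": joint speeds; "joint_efforts": joint torques, N m; "eef_pos": TCP position; "tcp_rot": TCP orientation; "wrist_force": force on the tool from outside, world axes, zero at the start; "moment": the same for the moment, N m; "opening": opening from 0.0 (shut) to 1.0 (fully open).
Only numpy, scipy, OpenCV 4.12 (cv2) and the standard library are available. Lean on these libraries where they do the work, as an engineer would, in place of code of your own. Each camera call takes 0.05 s, during which the arm holds its last target. There are 200 camera calls.

### The job

On the model-car pit bench, the blue carriage of one of the two tyre-truing slides has stuck on its rail with rubber dust. Push it by its post, steadily, until it breaks free and on along the rail, into the black dust cover, until it is fully home against the stop hidden inside; do not shove it hard or let it fly. Leave the orange carriage where it is, then let go and move clear.

Things in the scene. Friction and masses are not known exactly. Their poses are not given: they have to be found in the camera images.
- blue_carriage (a joint): Travel (m) of the blue carriage on its straight level rail: 0 at the open end, growing towards the black dust cover, 0.140 fully home at the hard stop hidden in the cover. Starts at 0.005 to 0.045. Up to about 0.06 it is stuck and moves only under a push of about 8 N; beyond that it runs with 2 to 4 N and stays where it is left.
- blue_post (a point): Centre of the blue carriage's upright push post, 24 x 24 mm, 45 mm tall; 72.5 mm over the table (post's top 95 mm). Its +y axis is level and points along the rail to the dust cover (the way to push), z up. The post stands on the carriage block: 60 mm wide, top 50 mm over the table, from 20 mm behind the post's centre to 90 mm ahead. Nothing behind the post is taller than 50 mm.
- blue_slide: Fixed base plate, 90 x 280 x 12 mm, with the blue carriage's rail; origin on the table under the rail, axes as the post's: post centre at x = 0, y = travel - 0.070. Black cover, 78 mm wide, 66 mm tall, at y 0.115 to 0.175, open to the post, which stops 33 mm short of it. Beside it at x 0.04 to 0.11, y 0.11 to 0.20: motor and tyre, 73 mm tall. It may be left or right.
- orange_post (a point): Centre of the same post on the orange carriage of the second slide, of the same sizes; it must stay where it is.

How it is judged:
By the outcome, as a careful person would: the job done as asked, in the order asked, and still so for the second after the job is handed in, with the robot touching nothing.
It also fails if it takes over 32 s, if anything falls off the work surface, if the arm or the gripper's body presses on something with over 40 N, if the wrist force passes 120 N, or if a joint passes its speed limit or range.

## Working session

There is one attempt and no reset: what is moved stays moved. The work goes in short steps, Python scripts to look and compute and a shell command to move; the robot and the scene stay as the last step left them, time stands still between calls to the robot, and variables do not carry over. Pictures are saved under pics/ and viewed, about 8 in all and at most 12, crops included, and the job is handed in when it is done.

```bash
mkdir -p pics; cat > h.py <<'E'
import numpy as np,cv2
from bench import state,vision
def w(c,p): return c["R"].T@(np.array(p)-c["t"])
def look(tag,names,cams=("top","side")):
    for cam in cams:
        c=vision.camera(cam); cv2.imwrite(f"pics/{tag}_{cam}.png",c["img"][:,:,::-1])
        for n in names:
            for f in ("mark_of","find_in"):
                for r in getattr(vision,f)(n,cam)[:3]:
                    p=np.array(r["xyz"]);q=c["K"]@p;q=q[:2]/q[2]
                    print(cam,f,n,round(r["score"],2),w(c,p).round(4),q.round())
E
python3 - <<'E'
from h import *
print(state())
look("a",["blue_post","blue_slide","orange_post"])
E
```

```text
{'clock': 0.0, 'joint_pos': array([-1.207783  ,  0.57651666,  0.02484439,  1.43792376, -0.01499957,
        1.12899369, -0.0565375 ]), 'joint_vel': array([-6.60463027e-04,  6.10856655e-05,  1.80863563e-03,  3.43625723e-04,
       -7.26372384e-04,  1.03784138e-04,  6.60235764e-04]), 'joint_efforts': array([-1.68936658e-03, -7.65743279e+01,  2.25009285e+00, -2.85966647e+01,
        1.53077109e-02,  1.24982873e-02, -2.01871910e-05]), 'eef_pos': array([0.29146057, 0.60832234, 0.23044749]), 'tcp_rot': array([-6.95971939e-01, -3.06324176e+00,  2.56444587e-03]), 'wrist_force': array([ 0.56432635,  0.07662981, -0.15862306]), 'moment': array([ 0.01619946, -0.02268851, -0.0406509 ]), 'opening': 0.9982348142474248}
top mark_of blue_post 0.94 [0.5419 0.2043 0.074 ] [189. 231.]
top find_in blue_post 0.61 [0.5285 0.2399 0.0525] [173. 240.]
top mark_of blue_slide 0.77 [ 0.536   0.233  -0.0013] [185. 241.]
top find_in blue_slide 0.68 [0.5299 0.3079 0.0455] [138. 240.]
top find_in orange_post 0.86 [ 0.5444 -0.2146  0.0545] [416. 233.]
side mark_of blue_post 0.86 [0.5476 0.2052 0.0689] [246. 380.]
side mark_of blue_slide 0.86 [ 0.5399  0.2382 -0.0008] [249. 436.]
side find_in blue_slide 0.58 [0.5333 0.2266 0.0505] [252. 409.]
side find_in blue_slide 0.17 [0.5305 0.2415 0.0508] [250. 423.]
side mark_of orange_post 0.73 [ 0.5491 -0.2485  0.0735] [342. 150.]
```

View pics/a_top.png

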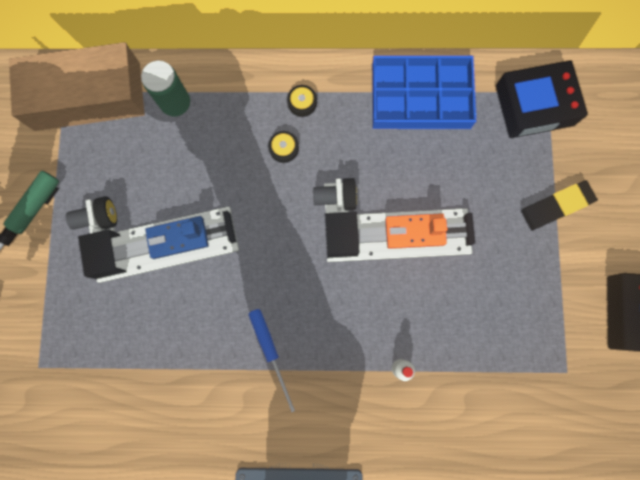

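View pics/a_side.png

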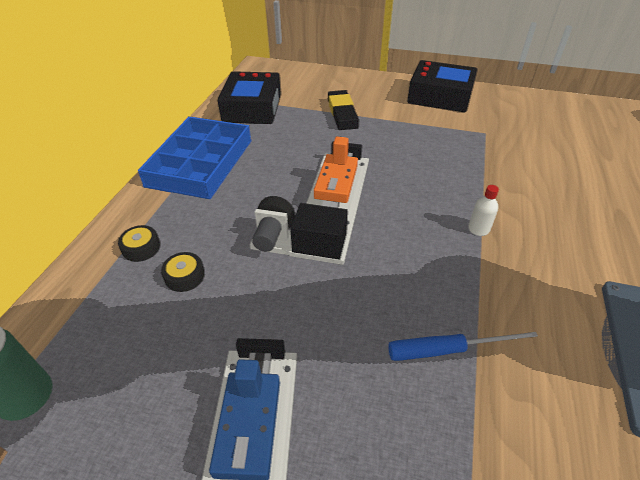

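The top view shows the blue slide with its cover at left (95,253), the post at about (190,229) and the open end at about (232,228). The motor is on the upper side. The orange slide is separate at right, with its post near (440,227). Next I'll get the exact rail direction.

```bash
python3 - <<'E'
from h import *
c=vision.camera("top");K=c["K"];d=c["depth"]
v,u=np.mgrid[0:480,0:640]
P=np.stack([(u-K[0,2])/K[0,0]*d,(v-K[1,2])/K[1,1]*d,d],-1)
W=(P-c["t"])@c["R"]
hsv=cv2.cvtColor(c["img"],cv2.COLOR_RGB2HSV)
roi=(u>70)&(u<250)&(v>185)&(v<290)&(d>0)
blue=roi&(hsv[...,0]>100)&(hsv[...,0]<125)&(hsv[...,1]>120)
def rect(m,n):
    p=W[m]; r=cv2.minAreaRect(p[:,:2].astype(np.float32)); b=cv2.boxPoints(r)
    print(n,m.sum(),np.round(r[0],4),np.round(r[1],4),r[2],"z",np.percentile(p[:,2],[5,50,95]).round(4)); print(b.round(4).tolist())
Z=W[...,2]
rect(blue&(abs(Z-.05)<.006),"block"); rect(blue&(Z>.085),"post")
white=roi&(hsv[...,1]<50)&(hsv[...,2]>150)&(abs(Z-.012)<.006); rect(white,"plate")
blk=roi&(hsv[...,2]<60)&(Z>.058)&(Z<.075);rect(blk&(u<130)&(v>228),"cover")
o=(u>300)&(u<480)&(v>185)&(v<280)&(hsv[...,0]<15)&(hsv[...,1]>150)&(Z>.085); rect(o,"orange post")
bb=roi&(u>215)&(hsv[...,2]<60)&(Z>.015);rect(bb,"endblk")
np.set_printoptions(suppress=True)
from scipy.spatial.transform import Rotation as R
s=state();print(R.from_rotvec(s["tcp_rot"]).as_matrix().round(3))
E
```

```text
block 1172 [0.5348 0.2354] [0.0574 0.1067] 13.367923736572266 z [0.0484 0.0514 0.0542]
[[0.4945000112056732, 0.2806999981403351], [0.5192000269889832, 0.1768999993801117], [0.574999988079071, 0.19009999930858612], [0.5503000020980835, 0.2939000129699707]]
post 192 [0.5439 0.2032] [0.0249 0.0244] 12.767180442810059 z [0.0884 0.0955 0.0985]
[[0.5291000008583069, 0.21230000257492065], [0.534500002861023, 0.18850000202655792], [0.5587999820709229, 0.1940000057220459], [0.5533999800682068, 0.21780000627040863]]
plate 2368 [0.537  0.2724] [0.1133 0.2785] 12.443392753601074 z [0.0099 0.0133 0.0162]
[[0.45170000195503235, 0.3962000012397766], [0.5116999745368958, 0.1242000013589859], [0.6223000288009644, 0.1485999971628189], [0.5623000264167786, 0.4205999970436096]]
cover 1244 [0.5015 0.3759] [0.0763 0.0578] 13.489628791809082 z [0.0643 0.0675 0.0704]
[[0.4575999975204468, 0.3950999975204468], [0.47110000252723694, 0.33889999985694885], [0.5453000068664551, 0.35670000314712524], [0.5317999720573425, 0.41290000081062317]]
orange post 193 [ 0.4678 -0.1496] [0.0301 0.2869] 40.0327262878418 z [0.0897 0.0955 0.0989]
[[0.36399999260902405, -0.049400001764297485], [0.5485000014305115, -0.26910001039505005], [0.5716000199317932, -0.24969999492168427], [0.3869999945163727, -0.03009999915957451]]
endblk 175 [0.5561 0.1422] [0.0563 0.0176] 13.94396686553955 z [0.0287 0.0424 0.0455]
[[0.5267000198364258, 0.14399999380111694], [0.5309000015258789, 0.12690000236034393], [0.5856000185012817, 0.1404999941587448], [0.5813000202178955, 0.15760000050067902]]
[[-0.902  0.432  0.   ]
 [ 0.432  0.902  0.   ]
 [ 0.     0.    -1.   ]]
```

```bash
python3 -m crank '[{"grip":0,"xyz":[0,0,0],"delta_rot":[0,0,0.111]},{"grip":0,"xyz":[0,0,0],"delta_rot":[0,0,0.111]},{"grip":0,"xyz":[0,0,0],"delta_rot":[0,0,0.111]},{"grip":0,"xyz":[0,0,0],"delta_rot":[0,0,0.111]},{"grip":0,"xyz":[0,0,0],"delta_rot":[0,0,0.111]},{"grip":0,"xyz":[0,0,0],"delta_rot":[0,0,0.111]},{"grip":0,"xyz":[0,0,0],"delta_rot":[0,0,0.111]},{"grip":0,"xyz":[0,0,0],"delta_rot":[0,0,0.111]},{"grip":0,"xyz":[0,0,0],"delta_rot":[0,0,0]}]'
cat >> h.py <<'E'
from scipy.spatial.transform import Rotation as Ro
A=np.array([-0.233,0.9725,0]); POST=np.array([.5439,.2032,.0725])
def rel(goal):
    s=state();R=Ro.from_rotvec(s["tcp_rot"]).as_matrix()
    print("t",s["clock"],"tcp",s["eef_pos"].round(4),"toolx",R[:,0].round(3),"z",R[:,2].round(3),"F",s["wrist_force"].round(2),"open",round(s["opening"],3))
    print("go, tool axes:",(R.T@(np.array(goal)-s["eef_pos"])).round(4)," rotz:",np.round(np.arctan2((R.T@A)[1],(R.T@A)[0]),4))
E
python3 -c "
from h import *
g=POST-A*.045; g[2]=.17; rel(g)"
```

```text
clock: 1.5
eef_pos: [0.2914, 0.6089, 0.2312]
tcp_rot: [1.95, 2.463, -0.0]
wrist_force: [-0.7, -0.5, -0.1]
opening: -0.006
t 1.5 tcp [0.2914 0.6089 0.2312] toolx [-0.229  0.973 -0.   ] z [ 0. -0. -1.] F [-0.73 -0.48 -0.09] open -0.006
go, tool axes: [-0.4977  0.153   0.0613]  rotz: -0.004
```

```bash
python3 -m crank '[{"grip":0,"xyz":[-0.031,0.0096,0.0038],"delta_rot":[0,0,-0.004]},{"grip":0,"xyz":[-0.031,0.0096,0.0038],"delta_rot":[0,0,0]},{"grip":0,"xyz":[-0.031,0.0096,0.0038],"delta_rot":[0,0,0]},{"grip":0,"xyz":[-0.031,0.0096,0.0038],"delta_rot":[0,0,0]},{"grip":0,"xyz":[-0.031,0.0096,0.0038],"delta_rot":[0,0,0]},{"grip":0,"xyz":[-0.031,0.0096,0.0038],"delta_rot":[0,0,0]},{"grip":0,"xyz":[-0.031,0.0096,0.0038],"delta_rot":[0,0,0]},{"grip":0,"xyz":[-0.031,0.0096,0.0038],"delta_rot":[0,0,0]},{"grip":0,"xyz":[-0.031,0.0096,0.0038],"delta_rot":[0,0,0]},{"grip":0,"xyz":[-0.031,0.0096,0.0038],"delta_rot":[0,0,0]},{"grip":0,"xyz":[-0.031,0.0096,0.0038],"delta_rot":[0,0,0]},{"grip":0,"xyz":[-0.031,0.0096,0.0038],"delta_rot":[0,0,0]},{"grip":0,"xyz":[-0.031,0.0096,0.0038],"delta_rot":[0,0,0]},{"grip":0,"xyz":[-0.031,0.0096,0.0038],"delta_rot":[0,0,0]},{"grip":0,"xyz":[-0.031,0.0096,0.0038],"delta_rot":[0,0,0]},{"grip":0,"xyz":[-0.031,0.0096,0.0038],"delta_rot":[0,0,0]},{"grip":0,"xyz":[0,0,0],"delta_rot":[0,0,0]},{"grip":0,"xyz":[0,0,0],"delta_rot":[0,0,0]}]'
python3 -c "
from h import *
g=POST-A*.045; g[2]=.063; rel(g)"
```

```text
clock: 3.0
eef_pos: [0.5595, 0.1609, 0.1704]
tcp_rot: [1.94, 2.47, -0.001]
wrist_force: [-0.3, 0.6, -0.5]
opening: -0.001
t 3.0 tcp [0.5595 0.1609 0.1704] toolx [-0.237  0.972 -0.001] z [ 0.    -0.001 -1.   ] F [-0.33  0.64 -0.52] open -0.001
go, tool axes: [-0.0002 -0.0053  0.1074]  rotz: 0.004
```

```bash
python3 -m crank '[{"grip":0,"xyz":[0,-0.0009,0.018],"delta_rot":[0,0,0.004]},{"grip":0,"xyz":[0,-0.0009,0.018],"delta_rot":[0,0,0]},{"grip":0,"xyz":[0,-0.0009,0.018],"delta_rot":[0,0,0]},{"grip":0,"xyz":[0,-0.0009,0.018],"delta_rot":[0,0,0]},{"grip":0,"xyz":[0,-0.0009,0.018],"delta_rot":[0,0,0]},{"grip":0,"xyz":[0,-0.0009,0.017],"delta_rot":[0,0,0]},{"grip":0,"xyz":[0,0,0],"delta_rot":[0,0,0]},{"grip":0,"xyz":[0,0,0],"delta_rot":[0,0,0]}]'
python3 - <<'E'
from h import *
rel(POST-A*.023-[0,0,.01])
look("b",["blue_post"])
a=cv2.imread("pics/b_top.png")[160:300,60:300];b=cv2.imread("pics/b_side.png")[240:480,130:430]
a=cv2.resize(a,(800,467))[:300];b=cv2.resize(b,(375,300));o=np.zeros((600,800,3),np.uint8);o[:300]=a;o[300:,:375]=b;cv2.imwrite("pics/b.png",o)
E
```

```text
clock: 3.67
eef_pos: [0.5526, 0.1632, 0.0633]
tcp_rot: [-1.94, -2.469, 0.002]
wrist_force: [0.7, 0.3, 0.1]
opening: -0.001
t 3.6667 tcp [0.5526 0.1632 0.0633] toolx [-0.237  0.972  0.   ] z [-0.002  0.    -1.   ] F [0.69 0.28 0.11] open -0.001
go, tool axes: [0.0179 0.001  0.0008]  rotz: 0.004
top mark_of blue_post 0.94 [0.5433 0.2056 0.0743] [189. 230.]
top find_in blue_post 0.83 [0.5197 0.2428 0.0511] [171. 245.]
side mark_of blue_post 0.78 [0.5473 0.2068 0.0687] [245. 381.]
side find_in blue_post 0.63 [0.5326 0.2468 0.0457] [247. 429.]
```

View pics/b.png

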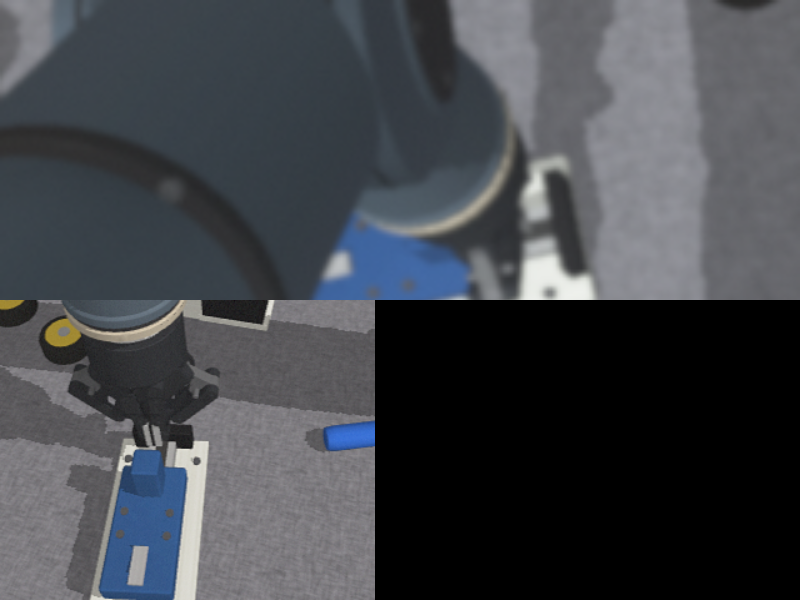

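The side crop shows the shut fingers at (150,430), right behind the post at (147,465) and lined up with it. I'll creep to contact.

```bash
python3 -m crank '[{"grip":0,"xyz":[0.004,0.0003,0],"delta_rot":[0,0,0.004]},{"grip":0,"xyz":[0.004,0.0003,0],"delta_rot":[0,0,0]},{"grip":0,"xyz":[0.003,0.0003,0],"delta_rot":[0,0,0]},{"grip":0,"xyz":[0.002,0,0],"delta_rot":[0,0,0]},{"grip":0,"xyz":[0.001,0,0],"delta_rot":[0,0,0]},{"grip":0,"xyz":[0.001,0,0],"delta_rot":[0,0,0]},{"grip":0,"xyz":[0.001,0,0],"delta_rot":[0,0,0]},{"grip":0,"xyz":[0.001,0,0],"delta_rot":[0,0,0]}]'
python3 -c "
from h import *
rel(POST-A*.023-[0,0,.01])"
python3 -m crank '[{"grip":0,"xyz":[0.001,0,0],"delta_rot":[0,0,0]},{"grip":0,"xyz":[0.001,0,0],"delta_rot":[0,0,0]},{"grip":0,"xyz":[0.001,0,0],"delta_rot":[0,0,0]},{"grip":0,"xyz":[0.001,0,0],"delta_rot":[0,0,0]}]'
python3 -c "
from h import *
rel(POST-A*.023-[0,0,.01])"
```

```text
clock: 4.63
eef_pos: [0.5503, 0.1788, 0.0634]
tcp_rot: [1.95, 2.463, -0.0]
wrist_force: [-0.3, -0.2, -0.3]
opening: -0.002
t 4.6333 tcp [0.5503 0.1788 0.0634] toolx [-0.23   0.973 -0.   ] z [-0. -0. -1.] F [-0.34 -0.19 -0.32] open -0.002
go, tool axes: [ 0.0022 -0.0005  0.0009]  rotz: -0.0033
clock: 4.97
eef_pos: [0.5497, 0.1812, 0.0635]
tcp_rot: [1.95, 2.461, -0.002]
wrist_force: [1.2, -5.5, -0.6]
opening: -0.003
t 4.9667 tcp [0.5497 0.1812 0.0635] toolx [-0.229  0.974 -0.002] z [ 0.    -0.002 -1.   ] F [ 1.2  -5.48 -0.64] open -0.003
go, tool axes: [-0.0002 -0.0005  0.001 ]  rotz: -0.0045
```

```bash
python3 -m crank '[{"grip":0,"xyz":[0.0005,0,0],"delta_rot":[0,0,0]},{"grip":0,"xyz":[0.0005,0,0],"delta_rot":[0,0,0]},{"grip":0,"xyz":[0.0005,0,0],"delta_rot":[0,0,0]},{"grip":0,"xyz":[0.0005,0,0],"delta_rot":[0,0,0]},{"grip":0,"xyz":[0.001,0,0],"delta_rot":[0,0,0]},{"grip":0,"xyz":[0.001,0,0],"delta_rot":[0,0,0]},{"grip":0,"xyz":[0.001,0,0],"delta_rot":[0,0,0]},{"grip":0,"xyz":[0.001,0,0],"delta_rot":[0,0,0]}]'
python3 -m crank '[{"grip":0,"xyz":[0.001,0,0],"delta_rot":[0,0,0]},{"grip":0,"xyz":[0.001,0,0],"delta_rot":[0,0,0]},{"grip":0,"xyz":[0.001,0,0],"delta_rot":[0,0,0]},{"grip":0,"xyz":[0.001,0,0],"delta_rot":[0,0,0]},{"grip":0,"xyz":[0.001,0,0],"delta_rot":[0,0,0]},{"grip":0,"xyz":[0.001,0,0],"delta_rot":[0,0,0]}]'
python3 -c "
from h import *
rel(POST+A*(.103-.023)-[0,0,.01])"
```

```text
clock: 5.63
eef_pos: [0.5484, 0.1869, 0.0635]
tcp_rot: [1.951, 2.461, -0.002]
wrist_force: [2.2, -6.9, 0.5]
opening: 0.001
clock: 6.13
eef_pos: [0.547, 0.1928, 0.0635]
tcp_rot: [1.95, 2.461, -0.002]
wrist_force: [1.9, -5.1, -0.1]
opening: -0.001
t 6.1333 tcp [0.547  0.1928 0.0635] toolx [-0.228  0.974 -0.002] z [ 0.    -0.002 -1.   ] F [ 1.87 -5.11 -0.11] open -0.001
go, tool axes: [ 0.0909 -0.001   0.0009]  rotz: -0.0047
```

```bash
python3 -m crank '[{"grip":0,"xyz":[0.0012,0,0],"delta_rot":[0,0,-0.004]},{"grip":0,"xyz":[0.0012,0,0],"delta_rot":[0,0,0]},{"grip":0,"xyz":[0.0012,0,0],"delta_rot":[0,0,0]},{"grip":0,"xyz":[0.0012,0,0],"delta_rot":[0,0,0]},{"grip":0,"xyz":[0.0012,0,0],"delta_rot":[0,0,0]},{"grip":0,"xyz":[0.0012,0,0],"delta_rot":[0,0,0]},{"grip":0,"xyz":[0.0012,0,0],"delta_rot":[0,0,0]},{"grip":0,"xyz":[0.0012,0,0],"delta_rot":[0,0,0]},{"grip":0,"xyz":[0.0012,0,0],"delta_rot":[0,0,0]},{"grip":0,"xyz":[0.0012,0,0],"delta_rot":[0,0,0]},{"grip":0,"xyz":[0.0012,0,0],"delta_rot":[0,0,0]},{"grip":0,"xyz":[0.0012,0,0],"delta_rot":[0,0,0]},{"grip":0,"xyz":[0.0012,0,0],"delta_rot":[0,0,0]},{"grip":0,"xyz":[0.0012,0,0],"delta_rot":[0,0,0]},{"grip":0,"xyz":[0.0012,0,0],"delta_rot":[0,0,0]},{"grip":0,"xyz":[0.0012,0,0],"delta_rot":[0,0,0]}]'
python3 -c "
from h import *
rel(POST+A*(.103-.023)-[0,0,.01])"
```

```text
clock: 7.47
eef_pos: [0.5421, 0.2134, 0.0635]
tcp_rot: [-1.944, -2.468, -0.0]
wrist_force: [1.2, -2.2, -1.1]
opening: -0.001
t 7.4667 tcp [0.5421 0.2134 0.0635] toolx [-0.234  0.972  0.   ] z [ 0.  0. -1.] F [ 1.19 -2.23 -1.06] open -0.001
go, tool axes: [ 0.0697 -0.0006  0.001 ]  rotz: 0.001
```

Broken free: the force has dropped to about 2.5 N. I'll continue at about 24 mm/s.

```bash
python3 -m crank '[{"grip":0,"xyz":[0.002,0,0],"delta_rot":[0,0,0]},{"grip":0,"xyz":[0.002,0,0],"delta_rot":[0,0,0]},{"grip":0,"xyz":[0.002,0,0],"delta_rot":[0,0,0]},{"grip":0,"xyz":[0.002,0,0],"delta_rot":[0,0,0]},{"grip":0,"xyz":[0.002,0,0],"delta_rot":[0,0,0]},{"grip":0,"xyz":[0.002,0,0],"delta_rot":[0,0,0]},{"grip":0,"xyz":[0.002,0,0],"delta_rot":[0,0,0]},{"grip":0,"xyz":[0.002,0,0],"delta_rot":[0,0,0]},{"grip":0,"xyz":[0.002,0,0],"delta_rot":[0,0,0]},{"grip":0,"xyz":[0.002,0,0],"delta_rot":[0,0,0]},{"grip":0,"xyz":[0.002,0,0],"delta_rot":[0,0,0]},{"grip":0,"xyz":[0.002,0,0],"delta_rot":[0,0,0]},{"grip":0,"xyz":[0.002,0,0],"delta_rot":[0,0,0]},{"grip":0,"xyz":[0.002,0,0],"delta_rot":[0,0,0]},{"grip":0,"xyz":[0.002,0,0],"delta_rot":[0,0,0]},{"grip":0,"xyz":[0.002,0,0],"delta_rot":[0,0,0]},{"grip":0,"xyz":[0.002,0,0],"delta_rot":[0,0,0]},{"grip":0,"xyz":[0.002,0,0],"delta_rot":[0,0,0]},{"grip":0,"xyz":[0.002,0,0],"delta_rot":[0,0,0]},{"grip":0,"xyz":[0.002,0,0],"delta_rot":[0,0,0]}]'
python3 -m crank '[{"grip":0,"xyz":[0.002,0,0],"delta_rot":[0,0,0]},{"grip":0,"xyz":[0.002,0,0],"delta_rot":[0,0,0]},{"grip":0,"xyz":[0.002,0,0],"delta_rot":[0,0,0]},{"grip":0,"xyz":[0.002,0,0],"delta_rot":[0,0,0]},{"grip":0,"xyz":[0.002,0,0],"delta_rot":[0,0,0]},{"grip":0,"xyz":[0.002,0,0],"delta_rot":[0,0,0]},{"grip":0,"xyz":[0.002,0,0],"delta_rot":[0,0,0]},{"grip":0,"xyz":[0.002,0,0],"delta_rot":[0,0,0]},{"grip":0,"xyz":[0.002,0,0],"delta_rot":[0,0,0]}]'
python3 -c "
from h import *
rel(POST+A*(.103-.023)-[0,0,.01])"
```

```text
clock: 9.13
eef_pos: [0.5328, 0.2522, 0.0635]
tcp_rot: [1.944, 2.467, 0.0]
wrist_force: [2.4, -1.1, -1.4]
opening: -0.003
clock: 9.88
eef_pos: [0.5286, 0.2697, 0.0635]
tcp_rot: [1.944, 2.467, -0.0]
wrist_force: [3.1, -1.9, -1.5]
opening: -0.001
t 9.8833 tcp [0.5286 0.2697 0.0635] toolx [-0.234  0.972 -0.   ] z [ 0. -0. -1.] F [ 3.13 -1.92 -1.49] open -0.001
go, tool axes: [ 0.0118 -0.0006  0.001 ]  rotz: 0.0009
```

```bash
python3 -m crank '[{"grip":0,"xyz":[0.001,0,0],"delta_rot":[0,0,0]},{"grip":0,"xyz":[0.001,0,0],"delta_rot":[0,0,0]},{"grip":0,"xyz":[0.001,0,0],"delta_rot":[0,0,0]},{"grip":0,"xyz":[0.001,0,0],"delta_rot":[0,0,0]},{"grip":0,"xyz":[0.001,0,0],"delta_rot":[0,0,0]},{"grip":0,"xyz":[0.001,0,0],"delta_rot":[0,0,0]}]'
python3 -m crank '[{"grip":0,"xyz":[0.001,0,0],"delta_rot":[0,0,0]},{"grip":0,"xyz":[0.001,0,0],"delta_rot":[0,0,0]},{"grip":0,"xyz":[0.001,0,0],"delta_rot":[0,0,0]}]'
python3 -c "
from h import *
rel(POST+A*(.103-.023)-[0,0,.01])"
```

```text
clock: 10.38
eef_pos: [0.5272, 0.2754, 0.0635]
tcp_rot: [1.945, 2.467, 0.0]
wrist_force: [0.9, -1.9, -0.1]
opening: 0.002
clock: 10.63
eef_pos: [0.5265, 0.2784, 0.0635]
tcp_rot: [1.944, 2.467, 0.0]
wrist_force: [1.7, -2.2, 1.2]
opening: -0.0
t 10.6333 tcp [0.5265 0.2784 0.0635] toolx [-0.234  0.972 -0.   ] z [ 0.  0. -1.] F [ 1.7  -2.18  1.17] open -0.0
go, tool axes: [ 0.0029 -0.0006  0.001 ]  rotz: 0.0008
```

```bash
python3 -m crank '[{"grip":0,"xyz":[0.001,0,0],"delta_rot":[0,0,0]},{"grip":0,"xyz":[0.001,0,0],"delta_rot":[0,0,0]},{"grip":0,"xyz":[0.001,0,0],"delta_rot":[0,0,0]}]'
python3 -m crank '[{"grip":0,"xyz":[0.001,0,0],"delta_rot":[0,0,0]},{"grip":0,"xyz":[0.001,0,0],"delta_rot":[0,0,0]}]'
```

```text
clock: 10.88
eef_pos: [0.5258, 0.2813, 0.0635]
tcp_rot: [-1.944, -2.468, 0.0]
wrist_force: [2.0, -2.1, -0.4]
opening: -0.003
clock: 11.05
eef_pos: [0.5258, 0.2814, 0.0636]
tcp_rot: [1.945, 2.465, -0.002]
wrist_force: [2.9, -9.8, 2.0]
opening: -0.001
```

```bash
python3 -m crank '[{"grip":0,"xyz":[0.0005,0,0],"delta_rot":[0,0,0]},{"grip":0,"xyz":[0.0005,0,0],"delta_rot":[0,0,0]},{"grip":0,"xyz":[0,0,0],"delta_rot":[0,0,0]}]'
python3 -m crank '[{"grip":0,"xyz":[-0.003,0,0],"delta_rot":[0,0,0]},{"grip":0,"xyz":[-0.006,0,0],"delta_rot":[0,0,0]},{"grip":0,"xyz":[-0.01,0,0],"delta_rot":[0,0,0]},{"grip":0,"xyz":[-0.02,0,0],"delta_rot":[0,0,0]},{"grip":0,"xyz":[-0.01,0,-0.02],"delta_rot":[0,0,0]},{"grip":0,"xyz":[0,0,-0.03],"delta_rot":[0,0,0]},{"grip":0,"xyz":[0,0,-0.03],"delta_rot":[0,0,0]},{"grip":0,"xyz":[-0.03,0,-0.03],"delta_rot":[0,0,0]},{"grip":0,"xyz":[-0.04,0,-0.03],"delta_rot":[0,0,0]},{"grip":0,"xyz":[-0.04,0,0],"delta_rot":[0,0,0]},{"grip":0,"xyz":[-0.04,0,0],"delta_rot":[0,0,0]},{"grip":0,"xyz":[-0.04,0,0],"delta_rot":[0,0,0]},{"grip":0,"xyz":[-0.04,0,0],"delta_rot":[0,0,0]},{"grip":0,"xyz":[-0.03,0,0],"delta_rot":[0,0,0]},{"grip":0,"xyz":[0,0,0],"delta_rot":[0,0,0]},{"grip":0,"xyz":[0,0,0],"delta_rot":[0,0,0]}]'
python3 - <<'E'
from h import *
rel(POST)
look("c",["blue_post","blue_slide","orange_post"])
E
```

```text
clock: 11.3
eef_pos: [0.5257, 0.2814, 0.0635]
tcp_rot: [1.946, 2.464, -0.003]
wrist_force: [4.0, -10.0, 2.9]
opening: 0.001
clock: 12.63
eef_pos: [0.5954, -0.0121, 0.1979]
tcp_rot: [1.95, 2.463, -0.001]
wrist_force: [0.5, 1.4, 0.5]
opening: -0.001
t 12.6333 tcp [ 0.5954 -0.0121  0.1979] toolx [-0.23   0.973 -0.   ] z [-0. -0. -1.] F [0.51 1.43 0.53] open -0.001
go, tool axes: [ 0.2214 -0.0007  0.1253]  rotz: -0.0035
top mark_of blue_post 0.57 [0.5163 0.3079 0.0765] [132. 244.]
top find_in blue_post 0.71 [0.5255 0.3307 0.0538] [125. 241.]
top find_in blue_slide 0.77 [0.5419 0.3734 0.0681] [ 99. 231.]
top mark_of orange_post 0.82 [ 0.5533 -0.2505  0.0749] [438. 226.]
top find_in orange_post 0.6 [ 0.544 -0.216  0.052] [417. 233.]
side find_in blue_post 0.66 [0.5145 0.2982 0.0893] [237. 470.]
side mark_of blue_slide 0.89 [ 0.5403  0.2365 -0.0013] [249. 434.]
side find_in blue_slide 0.56 [0.541  0.2188 0.011 ] [253. 415.]
side mark_of orange_post 0.6 [ 0.5532 -0.2496  0.0752] [340. 148.]
side find_in orange_post 0.97 [ 0.5474 -0.2071  0.0478] [337. 175.]
```

View pics/c_top.png

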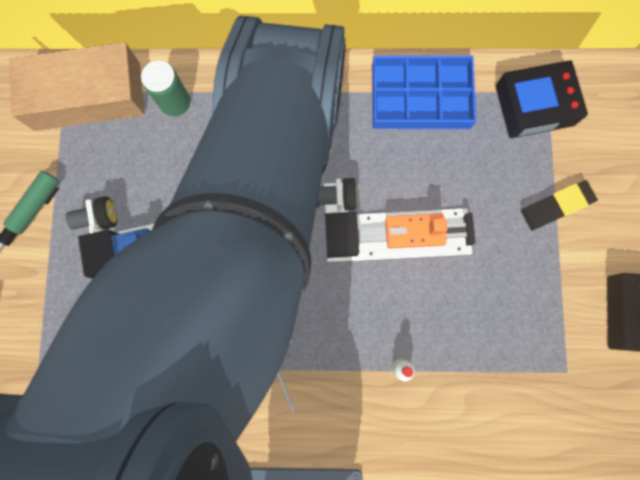

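The top view shows the blue post next to the cover at about (132,240), and the orange slide looks unchanged. The arm partly hides the blue slide, so I'll swing it clear and measure the post's travel again.

```bash
python3 -m crank '[{"grip":0,"xyz":[-0.02,0,-0.02],"delta_rot":[0,0,0]},{"grip":0,"xyz":[-0.03,0,-0.02],"delta_rot":[0,0,0]},{"grip":0,"xyz":[-0.035,0,0],"delta_rot":[0,0,0]},{"grip":0,"xyz":[-0.035,0,0],"delta_rot":[0,0,0]},{"grip":0,"xyz":[-0.035,0,0],"delta_rot":[0,0,0]},{"grip":0,"xyz":[-0.035,0,0],"delta_rot":[0,0,0]},{"grip":0,"xyz":[-0.035,0,0],"delta_rot":[0,0,0]},{"grip":0,"xyz":[-0.03,0,0],"delta_rot":[0,0,0]},{"grip":0,"xyz":[0,0,0],"delta_rot":[0,0,0]},{"grip":0,"xyz":[0,0,0],"delta_rot":[0,0,0]}]'
python3 - <<'E'
from h import *
c=vision.camera("top");K=c["K"];d=c["depth"]
v,u=np.mgrid[0:480,0:640]
P=np.stack([(u-K[0,2])/K[0,0]*d,(v-K[1,2])/K[1,1]*d,d],-1);W=(P-c["t"])@c["R"];Z=W[...,2]
hsv=cv2.cvtColor(c["img"],cv2.COLOR_RGB2HSV)
roi=(u>70)&(u<250)&(v>185)&(v<290)&(d>0)
blue=roi&(hsv[...,0]>100)&(hsv[...,0]<125)&(hsv[...,1]>120)
for n,m in(("post",blue&(Z>.085)&(Z<.1)),("cover",roi&(hsv[...,2]<60)&(Z>.058)&(Z<.075)&(u<130)&(v>228))):
    r=cv2.minAreaRect(W[m][:,:2].astype(np.float32));print(n,m.sum(),np.round(r[0],4),np.round(r[1],4),"along",round(float(np.dot(np.array(r[0])-POST[:2],A[:2])),4))
look("d",["blue_post","orange_post"],("top",))
cv2.imwrite("pics/d.png",cv2.resize(cv2.imread("pics/d_top.png")[150:330,40:280],(800,600)))
E
```

```text
clock: 14.17
eef_pos: [0.6547, -0.2599, 0.2374]
tcp_rot: [-1.949, -2.464, 0.002]
wrist_force: [-0.8, 0.5, -0.5]
opening: -0.002
post 189 [0.5193 0.3047] [0.0245 0.0247] along 0.1044
cover 1207 [0.5011 0.3748] [0.0755 0.056 ] along 0.1769
top mark_of blue_post 0.85 [0.5184 0.3062 0.0745] [133. 243.]
top find_in blue_post 0.92 [0.5074 0.3112 0.0546] [134. 251.]
```

View pics/d.png

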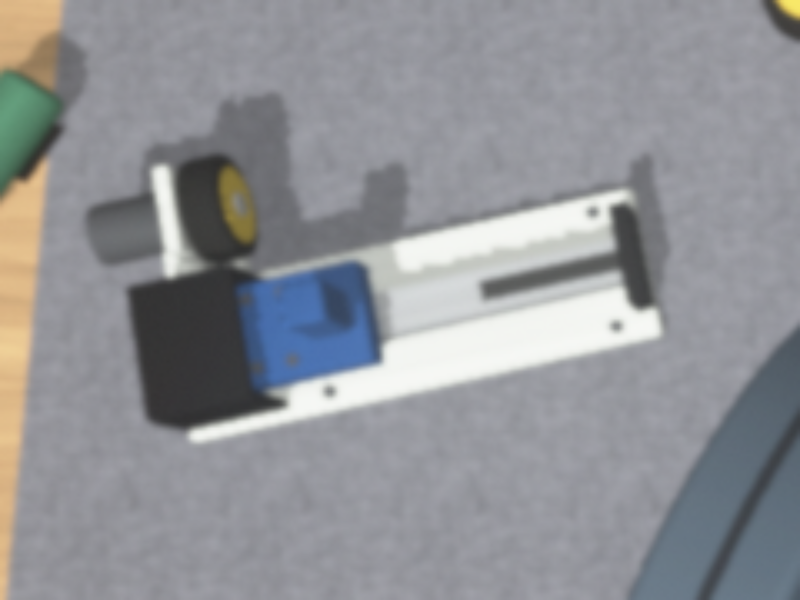

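The crop shows the carriage block run into the cover, with the post at (335,305). The post-to-cover distance matches home, 73 mm measured against 75 mm nominal, so I'm handing the job in.

```bash
python3 -c "
from bench import close_job
print(close_job())"
```

```text
the job is handed in; nothing more can be done
None
```

The blue carriage is fully home against its hidden stop, as far as my checks show. The arm is parked clear and the job was handed in at about 14 s.

- **Push:** I used shut fingers on the back of the post. The carriage moved with about 7 N measured while stuck, then ran at 2–4 N at up to about 24 mm/s. I slowed to 1 mm steps near the end.
- **At the stop:** the tool stopped moving after about 103 mm from contact. The force rose to about 11 N, and a small further push gave no more travel. I then backed off.
- **Last checks:** the camera shows the post moved 104 mm along the rail, from about 0.037 m to about 0.14 m. The post sits 73 mm from the cover's centre, against 75 mm nominal, which is within measuring error.
- **Orange carriage:** the arm never touched it. After the push, both cameras placed its post within about 4 mm of the first reading. The final picture gave no fresh reading of it, because the parked arm was above it.

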